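# Weigh a machined flange with a hand-held spring balance

## Robot

A 6-joint arm with a two-finger parallel gripper is mounted at the origin on a cart in front of the work surface, level with it; the furniture and walls round the work are solid. World frame = base frame: x ahead of the robot, y to its left, z up, the work surface at z = 0. Lengths are in m, angles in rad, forces in N, time in s.
With the tool pointing down it reaches from about 0.35 to 0.975 m from the base axis. Payload 4.9 kg.
Tool frame: the origin (TCP) lies at the very end of the fingers, on their centre line; the grasp point (between the pads) lies 19 mm behind it; z points along the fingers, y is the direction in which the jaws open and shut (so a half turn about z gives the same grasp; the last joint's range is limited). The gripper opens to 85 mm and grips with 20 to 120 N. Pads are 22 mm wide; open, the fingers measure 114 mm over their backs; the gripper's body (76 mm by 85 mm) begins 54 mm behind the grasp point. The pads swing forward as they close: fully open they stand 13 mm farther back than shut.
Start: joints at [-1.431, 0.053, 1.613, -0, 1.476, -0.119], TCP at [0.16, -0.604, 0.193] pointing down, gripper open.
Joint ranges: [-3.01, 3.01], [-1.01, 2.22], [0.06, 2.58], [-1.02, 4.17], [0.09, 2.62], [-3.14, 3.14]. Speed limits (rad/s): [2.57, 2.57, 3.14, 3.14, 3.14, 3.14].

## Interface

Orientations are given as a rotation vector (axis times angle).
In Python, from station import ctrl gives the robot as it stands.
- The arm moves only by the tool apply_moves, never from a script. Its argument "deltas" is a list of rows, each a list of 5 numbers: the shift along the tool's x, y, z in m, then the turn about the tool's z in rad, then the gripper's target within -1 to 1 (fully open at 1, half-way at 0, shut at -1). A call has exactly 8 rows; each row shifts and turns the pose as measured when the row begins, along the tool's axes as they then stand; what a row does not reach is not made up. A row lasts 1/8 s, in which the tool goes at most 62.5 mm and 10.7 degrees, less where a joint would pass 70% of its speed; a pose out of reach is approached as far as the arm can. A call with a gripper value outside its range is refused whole. The fingers move at their own pace and stop on an object; "grip_force" is the grip in N (left out, the last holds). Time passes only in rows, so rows that do not move let the fingers close, or fill a call up. It gives the time, the measured TCP pose, the force and the opening at its end, in the units of the state.
- ctrl.get_obs(): the state, without advancing time (a new reading comes with each control period).
- ctrl.get_image(name): name is "scene" or "top"; returns a dict with "img" (400x640x3 uint8, red, green, blue), "range_z" (400x640 float32, m along the optical axis (not along the pixel's ray), 0 where there is no reading), "mtx" (3x3 intrinsics, pixels), "eye" and "attitude" of the camera in the world. Camera axes: x right, y down, z forward; pixel columns grow to the right and rows downward; lengths in m; the calibration is good to about 2 mm. A picture is of the moment at which its call begins.
- ctrl.finish_job(): hands the job in, once; it reports no verdict.
Trained networks look in a picture, given as the dict that the camera call returned (one of the last four; its "shot" number tells which), for a name from the list of things; names that differ only in an ending like _2 or _b are one class to them, and where a whole thing is asked for, a point or a joint stands for the part that bears it (a point fixed in the world has none). Each returns a list of dicts, best first, with "confidence" (0 to 1); they miss things now and then, are a little off and sometimes report something else, mostly with a low value. They report only what shows in the picture. A call takes as long as a camera call.
- ctrl.search_frame(picture, target): "extent" ([left, top, width, height] in pixels, round what is visible of it).
- ctrl.spot_point(picture, target): "uv" ([column, row] in pixels: a listed point, or the origin of a listed thing).
The state is a dict: "t": time; "q": joint angles; "dq": joint speeds; "effort": joint torques, N m; "tool_pos": TCP position; "tool_rot": TCP orientation; "contact_force": force on the tool from outside, world axes, zero at the start; "wrist_torque": the same for the moment, N m; "opening": finger opening in m.
Only numpy, scipy, OpenCV 4.12 (cv2) and the standard library are available. Lean on these libraries where they do the work, as an engineer would, in place of code of your own. Each camera call takes 0.05 s, during which the arm holds its last target.

## Task

Weigh the aluminium flange in its pan: take the spring balance out of its holder by the grip, hook it under the middle of the pan's wire bow and lift gently, so that the pointer never runs into the red zone, until the pan hangs about 4 cm clear of the bench by the hook alone. Finish while holding it there, the balance upright and the pan hanging level and still for the reading, with the flange in the pan; leave the other things on the bench where they are.

Things in the scene. Friction and masses are not known exactly. Their poses are not given: they have to be found in the camera images.
- balance_grip (a point): Spring balance in its holder: centre of its black grip block, 24 mm thick (x), 52 wide (y), 50 high. Below it a scale housing 16x28 mm, 72 mm long, then the hook. z up; white scale face at -x; the hook's mouth opens to +x. Take it from above, fingers on the front and back faces. 0.19 kg.
- hook (a joint): How far the balance's spring is drawn, m: 0 unloaded; the red overload zone begins at 0.050, stop at 0.055. Starts to move at 0.6 N, then 1 N per 10 mm; the loaded pan draws it 0.02 to 0.04 and bobs for about a second.
- hook_seat (a point): Where a wire seated in the balance's hook has its centre; moves with the hook; 150 mm below balance_grip when slack; same axes. 6 mm hook wire: underside 9 mm below this point; tip 14 mm out at +x, its top 13 mm above this point; back wire 11 mm out at -x. Housing ends 53 mm above this point.
- holder_seat (a point): Grey steel holder, fixed to the bench: centre of its fork's upper face, 162 mm above the bench. The grip block rests on the prongs, the housing hangs in the 33 mm slot, open to -x (prongs end 37 mm out); post 64 mm behind (+x). Lips 3 mm high keep the block in place: lift it 8 mm before drawing it out.
- bow_top (a point): Top middle of the brass bow (6 mm wire, its centre) fixed upright on the steel weighing pan, 92 mm above the pan's underside. The bow runs along the pan's y: its middle 30 mm is a small arch, 12 mm above the level shoulders beside it; its legs stand at y = +/-64 mm. Polished, low friction; z is up.
- pan: Round steel weighing pan with the bow, 128 mm across, rim 22 mm high, 0.2 to 0.29 kg; origin at the centre of its underside, so z is its height above the bench; x level, square to the bow; y along the bow. Two angle grinders with side handles, up to 80 mm high, lie 20 mm and more beyond and beside it: lift it straight up.
- flange: Machined aluminium flange lying loose in the middle of the pan, 45x70 mm, 33 mm high with its boss (top 36 mm above the pan's underside), 0.11 to 0.14 kg; origin at the centre of its underside.
- balance: The spring balance as a whole; origin at the centre of the grip block's underside, 25 mm below balance_grip, same axes.
- marker: white marker pen with a black cap, 125 mm, lying near the front left of the bench (leave alone; origin at the centre of its underside)
- pliers: red-handled pliers, 178 mm, lying at the back (leave alone; origin at the centre of its underside)
- wrench: combination wrench, 179 mm, front right (leave alone; origin at the centre of its underside)
- oak_block: small oak block 42x95x22 mm, at the front edge (leave alone; origin at the centre of its underside)

How it is judged:
On the way, in this order (a step that is already met when the one before it is completed fails the run):
1. the balance is out of its holder, held by its grip (distance between balance_grip and holder_seat above 0.07 m and contact force between the fingers and balance above 1 N), for 0.2 s.
2. the pan hangs from the balance's hook, off the bench (value of joint hook above 0.012 m and distance between hook_seat and bow_top below 0.012 m and contact force between pan and the arm below 0.3 N and contact force between pan and the fingers below 0.3 N and height (world z) of pan above 0.012 m), for 0.2 s.
At the end, for the whole second after the job is handed in: Balance held by its grip, upright within 7 degrees; the pan hangs from the hook by the middle of its bow (within 12 mm), touched by nothing else, 22 to 90 mm above the bench, level within 7 degrees, still (20 mm/s, 0.25 rad/s), spring drawn over 12 mm, flange within 25 mm of the pan's middle (all of step 1 and value of joint hook above 0.012 m and distance between hook_seat and bow_top below 0.012 m and contact force between pan and the arm below 0.3 N and contact force between pan and the fingers below 0.3 N and horizontal distance between flange and pan below 0.025 m and z of flange in the frame of pan below 0.012 m and height (world z) of pan between 0.022 and 0.09 m and contact force between pan and balance above 1.5 N and angle between each of bow_top, balance_grip's own z axis and vertical below 0.13 rad and linear speed of pan below 0.02 m/s and angular speed of pan below 0.25 rad/s and velocity of joint hook between -0.015 and 0.015 m/s); the arm keeps its last pose, push and grip.
It fails at once if the pointer ran into the red overload zone (value of joint hook above 0.05 m).
It fails at once if the flange left the pan (horizontal distance between flange and pan above 0.04 m).
It fails at once if another thing on the bench was pushed away (distance of any of marker, pliers, wrench, oak_block from where it was at the start of the episode above 0.03 m).
It also fails if it takes over 58 s, if anything falls off the work surface, if the arm or the gripper's body presses on something with over 40 N, if the wrist force passes 120 N, or if a joint passes its speed limit or range.

## Working session

There is one attempt and no reset: what is moved stays moved. The work goes in short steps, Python scripts to look and compute and a tool call to move; the robot and the scene stay as the last step left them, time stands still between calls to the robot, and variables do not carry over. Pictures are saved under pics/ and viewed, and the job is handed in when it is done.

Besides the shell and the picture viewer there is one more tool, called after ">>>" in YAML: its name, and indented under it one key for each argument. apply_moves: Moves the arm, as the interface text tells. Its arguments: {"type":"object","properties":{"deltas":{"type":"array"},"grip_force":{"type":"number"}},"required":["deltas"]}

```bash
mkdir -p pics; ls; cat > h.py <<'E'
import numpy as np,cv2
from scipy.spatial.transform import Rotation as R
from station import ctrl
def pose():
    o=ctrl.get_obs();return o,np.array(o['tool_pos']),R.from_rotvec(o['tool_rot']).as_matrix()
def cam(p):
    A=np.array(p['attitude']);
    Rm=A if A.shape==(3,3) else (R.from_rotvec(A).as_matrix() if A.size==3 else R.from_quat(A).as_matrix())
    return np.array(p['mtx']),np.array(p['eye']),Rm
def w(p,u,v,z=None):
    K,e,Rm=cam(p)
    d=np.array([(u-K[0,2])/K[0,0],(v-K[1,2])/K[1,1],1])
    return e+Rm@(d*z)
def ray(p,u,v):
    K,e,Rm=cam(p); return e,Rm@np.array([(u-K[0,2])/K[0,0],(v-K[1,2])/K[1,1],1])
def atz(p,u,v,z):
    e,d=ray(p,u,v); return e+d*(z-e[2])/d[2]
def tri(p1,uv1,p2,uv2):
    e1,d1=ray(p1,*uv1);e2,d2=ray(p2,*uv2)
    s=np.linalg.lstsq(np.c_[d1,-d2],e2-e1,rcond=None)[0]
    a=e1+s[0]*d1;b=e2+s[1]*d2
    return (a+b)/2,np.linalg.norm(a-b)
def proj(p,X):
    K,e,Rm=cam(p);c=Rm.T@(np.array(X)-e);c=K@c;return c[:2]/c[2]
def save(p,n): cv2.imwrite('pics/'+n,p['img'][:,:,::-1])
E
python3 - <<'E'
from h import *
np.set_printoptions(precision=4,suppress=True)
s=ctrl.get_image('scene');t=ctrl.get_image('top')
save(s,'s0.png');save(t,'t0.png')
print(s['attitude'],s['eye'],t['eye'],t['attitude'],s['mtx'])
for n in ['balance_grip','hook_seat','holder_seat','bow_top','pan','flange']:
    a=ctrl.spot_point(s,n);b=ctrl.spot_point(t,n)
    print(n,a[:2],b[:2])
    if a and b: print(tri(s,a[0]['uv'],t,b[0]['uv']))
o,p,r=pose();print(o['t'],p,r,o['opening'])
E
```

```text
pics
[-0.9095  2.2049 -1.3639] [0.0508 0.5717 0.5105] [0.5209 0.0216 1.0137] [-2.2116  2.197  -0.07  ] [[362.6989   0.     313.6062]
 [  0.     362.6989 201.5253]
 [  0.       0.       1.    ]]
balance_grip [{'uv': [236.2, 211.3], 'confidence': 0.89}] [{'uv': [214.4, 195.5], 'confidence': 0.91}]
(array([0.571 , 0.2436, 0.1873]), np.float64(0.003831829994793572))
hook_seat [{'uv': [243.6, 275.2], 'confidence': 0.54}] []
holder_seat [{'uv': [238.8, 222.8], 'confidence': 0.68}] [{'uv': [219.6, 198.2], 'confidence': 0.86}]
(array([0.5679, 0.2404, 0.1622]), np.float64(0.007403497268250589))
bow_top [] [{'uv': [350.4, 263.5], 'confidence': 0.87}]
pan [{'uv': [384.4, 255.9], 'confidence': 0.91}, {'uv': [237.7, 223.6], 'confidence': 0.48}] [{'uv': [350.1, 259.2], 'confidence': 0.97}]
(array([ 0.4231, -0.0567,  0.0113]), np.float64(0.007788104003576495))
flange [{'uv': [389.8, 226.4], 'confidence': 0.72}, {'uv': [383.0, 257.5], 'confidence': 0.71}] [{'uv': [349.8, 257.6], 'confidence': 0.73}]
(array([ 0.4274, -0.0548,  0.091 ]), np.float64(0.01039452905390583))
0.7 [ 0.1599 -0.6042  0.193 ] [[ 0.9667  0.2559  0.    ]
 [ 0.2559 -0.9667 -0.    ]
 [ 0.      0.     -1.    ]] 0.08552524143132069
```

View pics/s0.png

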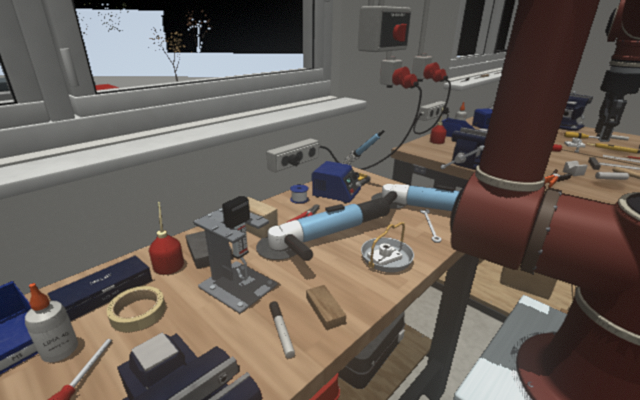

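View pics/t0.png

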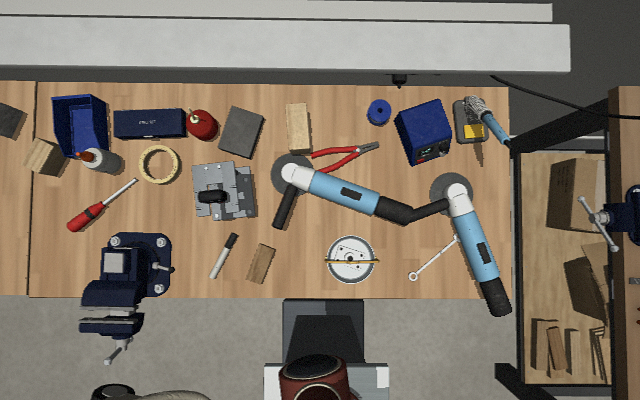

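The balance is at (235,211) in scene and (213,197) in top. The pan is at (385,255) in scene and (350,260) in top, with its bow along y. Next I'll zoom in for the yaws.

```bash
python3 - <<'E'
from h import *
np.set_printoptions(precision=4,suppress=True)
s=ctrl.get_image('scene');t=ctrl.get_image('top')
def crop(p,x,y,wd,hh,k): return cv2.resize(p['img'][y:y+hh,x:x+wd,::-1],None,fx=k,fy=k,interpolation=cv2.INTER_CUBIC)
a=np.hstack([crop(s,190,180,100,75,4),crop(s,350,210,100,75,4)])
b=np.hstack([crop(t,180,150,100,75,4),crop(t,300,225,100,75,4)])
cv2.imwrite('pics/c0.png',np.vstack([a,b]))
K,e,Rm=cam(t)
# height map of block & bow
z=t['range_z'];vv,uu=np.mgrid[0:400,0:640]
d=np.stack([(uu-K[0,2])/K[0,0],(vv-K[1,2])/K[1,1],np.ones_like(z)],-1)*z[...,None]
W=e+d@Rm.T
m=(W[...,2]>.195)&(uu>185)&(uu<245)&(vv>170)&(vv<220)&(z>0)
P=W[m];print('block',m.sum(),P.mean(0),P.min(0),P.max(0))
r=cv2.minAreaRect((P[:,:2]*1000).astype(np.float32));print(r)
m=(W[...,2]>.055)&(uu>315)&(uu<385)&(vv>235)&(vv<285)&(z>0)
P=W[m];print('bow',m.sum(),P.mean(0),P.min(0),P.max(0))
print(cv2.minAreaRect((P[:,:2]*1000).astype(np.float32)))
if len(P)>2: print(np.degrees(np.arctan2(*np.linalg.svd(P[:,:2]-P[:,:2].mean(0))[2][0])))
# holder fork
m=(W[...,2]>.15)&(W[...,2]<.172)&(uu>185)&(uu<265)&(vv>150)&(vv<230)&(z>0)
P=W[m];print('fork',m.sum(),P.mean(0),P.min(0),P.max(0)); print(cv2.minAreaRect((P[:,:2]*1000).astype(np.float32)))
# bow in scene
K,e,Rm=cam(s);z=s['range_z']
d=np.stack([(uu-K[0,2])/K[0,0],(vv-K[1,2])/K[1,1],np.ones_like(z)],-1)*z[...,None]
W=e+d@Rm.T
m=(W[...,2]>.06)&(W[...,2]<.11)&(W[...,0]<.5)&(W[...,0]>.35)&(abs(W[...,1]+.06)<.1)&(z>0)&(uu<420)
P=W[m];print('bow s',m.sum());print(np.c_[uu[m],vv[m],P][::3])
m=(W[...,2]>.165)&(uu>210)&(uu<260)&(vv>190)&(vv<235)&(z>0)
P=W[m];print('block s',m.sum(),P.mean(0),P.min(0),P.max(0));print(cv2.minAreaRect((P[:,:2]*1000).astype(np.float32)))
E
```

```text
block 298 [0.5682 0.2445 0.2096] [0.5551 0.22   0.1963] [0.5825 0.2729 0.2149]
((568.6660766601562, 246.432373046875), (24.845558166503906, 52.13320541381836), 7.84242582321167)
bow 128 [ 0.4217 -0.057   0.0828] [ 0.4186 -0.1246  0.0632] [0.4248 0.0083 0.0966]
((421.5813293457031, -58.103271484375), (5.724954605102539, 132.89138793945312), 0.336081862449646)
179.54585377104112
fork 1619 [0.5947 0.2473 0.1616] [0.5266 0.1953 0.1515] [0.6476 0.3017 0.1717]
((587.3860473632812, 249.03048706054688), (113.0646743774414, 93.8474349975586), 7.382180213928223)
bow s 139
[[400.     222.       0.425   -0.1044   0.0836]
 [403.     222.       0.4241  -0.117    0.0788]
 [400.     223.       0.4232  -0.1019   0.0826]
 [403.     223.       0.4226  -0.115    0.0775]
 [392.     224.       0.4232  -0.0661   0.0945]
 [398.     224.       0.4235  -0.0937   0.0831]
 [401.     224.       0.4233  -0.1074   0.0775]
 [404.     224.       0.423   -0.1213   0.072 ]
 [391.     225.       0.4218  -0.06     0.095 ]
 [395.     225.       0.4254  -0.0838   0.0837]
 [398.     225.       0.422   -0.0916   0.0819]
 [4
[... 1205 characters left out ...]
   240.       0.4268  -0.0045   0.0777]
 [377.     240.       0.4207  -0.0069   0.0794]
 [376.     241.       0.4218  -0.005    0.0771]
 [375.     242.       0.4228  -0.003    0.075 ]
 [375.     243.       0.4207  -0.0001   0.0747]
 [374.     244.       0.4204   0.0038   0.074 ]
 [374.     245.       0.421    0.0025   0.0706]
 [374.     246.       0.4206   0.0027   0.0682]
 [373.     247.       0.4223   0.0037   0.0653]
 [373.     248.       0.4204   0.0062   0.0648]
 [373.     249.       0.4201   0.0063   0.0624]]
block s 739 [0.5631 0.2528 0.1929] [0.5437 0.2052 0.165 ] [0.6403 0.2934 0.2149]
((585.5709838867188, 256.94158935546875), (93.646240234375, 78.93953704833984), 18.96854019165039)
```

View pics/c0.png

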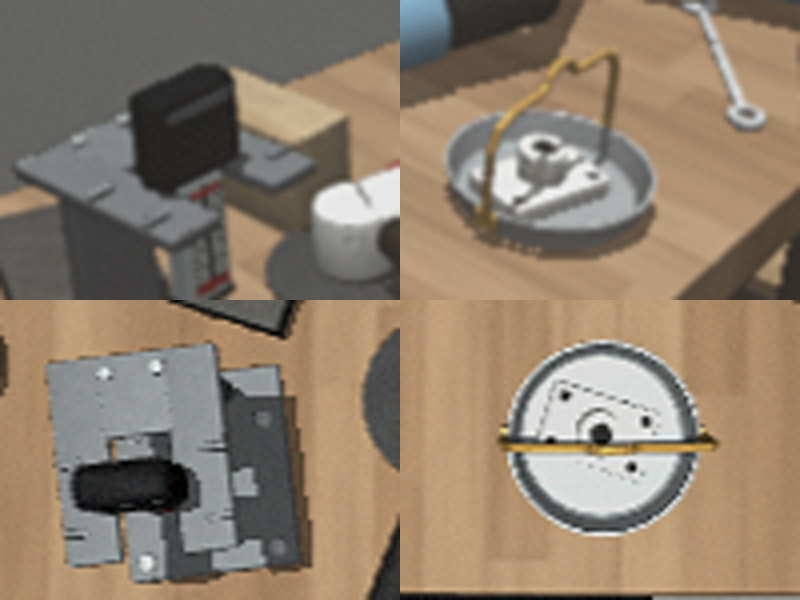

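```bash
cat > plan.py <<'E'
from h import *
# rows from current pose (or given) to tgt pos with tool-y yaw psi, n rows
def plan(tgt,psi,n,start=None,maxd=.058,maxr=.18):
    if start is None:
        o,p,r=pose(); th=np.arctan2(r[1,1],r[0,1]); print('t',o['t'],'pos',p.round(4),'yaw_y',round(float(np.degrees(th)),2),'open',round(o['opening'],4),'F',np.round(o['contact_force'],2),'tilt',np.round(r[:,2],3))
    else: p,th=start
    p=np.array(p);rows=[]
    for i in range(n):
        k=n-i; d=(np.array(tgt)-p)/k; 
        L=np.linalg.norm(d); d*=min(1,maxd/L) if L>0 else 1
        a=(psi-th+np.pi)%(2*np.pi)-np.pi; a=np.clip(a/k,-maxr,maxr)
        y=np.array([np.cos(th),np.sin(th),0]);z=np.array([0,0,-1]);x=np.cross(y,z)
        rows.append([round(float(q),3) for q in (d@x,d@y,d@z,-a)])
        p=p+d;th=th+a
    for r_ in rows: print(r_)
    return p,th
E
python3 - <<'E'
from plan import *
s=plan([.25,-.4,.32],np.radians(7.5),8)
plan([.5,.1,.32],np.radians(7.5),8,start=s)
print(ctrl.get_obs()['q'])
E
```

```text
t 0.8 pos [ 0.1599 -0.6042  0.193 ] yaw_y -75.17 open 0.0856 F [ 0.3  -0.    0.07] tilt [ 0. -0. -1.]
[0.017, -0.022, -0.016, -0.18]
[0.021, -0.018, -0.016, -0.18]
[0.024, -0.014, -0.016, -0.18]
[0.026, -0.01, -0.016, -0.18]
[0.027, -0.005, -0.016, -0.18]
[0.028, 0.0, -0.016, -0.18]
[0.027, 0.005, -0.016, -0.18]
[0.026, 0.01, -0.016, -0.18]
[0.048, 0.032, 0.0, -0.0]
[0.048, 0.032, 0.0, -0.0]
[0.048, 0.032, 0.0, -0.0]
[0.048, 0.032, 0.0, -0.0]
[0.048, 0.032, 0.0, -0.0]
[0.048, 0.032, 0.0, -0.0]
[0.048, 0.032, 0.0, -0.0]
[0.048, 0.032, 0.0, -0.0]
[-1.43103688e+00  5.26430061e-02  1.61292263e+00  2.25504782e-05
  1.47602375e+00 -1.18990629e-01]
```

>>> apply_moves:
  deltas:
    - [0.017,-0.022,-0.016,-0.18,1]
    - [0.021,-0.018,-0.016,-0.18,1]
    - [0.024,-0.014,-0.016,-0.18,1]
    - [0.026,-0.01,-0.016,-0.18,1]
    - [0.027,-0.005,-0.016,-0.18,1]
    - [0.028,0,-0.016,-0.18,1]
    - [0.027,0.005,-0.016,-0.18,1]
    - [0.026,0.01,-0.016,-0.18,1]

```text
t: 1.8
tool_pos: [0.2464, -0.3934, 0.3235]
tool_rot: [-2.02, -2.404, -0.004]
contact_force: [0.6, 0.2, 1.0]
opening: 0.0853
```

>>> apply_moves:
  deltas:
    - [0.048,0.032,0,0,1]
    - [0.048,0.032,0,0,1]
    - [0.048,0.032,0,0,1]
    - [0.048,0.032,0,0,1]
    - [0.048,0.032,0,0,1]
    - [0.048,0.032,0,0,1]
    - [0.048,0.032,0,0,1]
    - [0.048,0.032,0,0,1]

```text
t: 2.8
tool_pos: [0.437, 0.0403, 0.3283]
tool_rot: [2.02, 2.391, 0.006]
contact_force: [1.5, 0.5, 0.4]
opening: 0.0855
```

```bash
python3 - <<'E'
from plan import *
plan([.568,.245,.26],np.radians(7.5),8)
print(ctrl.get_obs()['q'])
E
```

```text
t 2.8 pos [0.437  0.0403 0.3283] yaw_y 9.61 open 0.0855 F [1.46 0.49 0.35] tilt [ 0.011 -0.004 -1.   ]
[0.022, 0.02, 0.009, 0.005]
[0.023, 0.02, 0.009, 0.005]
[0.023, 0.02, 0.009, 0.005]
[0.023, 0.02, 0.009, 0.005]
[0.023, 0.02, 0.009, 0.005]
[0.023, 0.02, 0.009, 0.005]
[0.023, 0.02, 0.009, 0.005]
[0.023, 0.02, 0.009, 0.005]
[-0.07552999 -0.45611987  1.83035626 -0.00348013  1.75582218 -0.24389672]
```

>>> apply_moves:
  deltas:
    - [0.023,0.02,0.005,0.005,1]
    - [0.023,0.02,0.005,0.005,1]
    - [0.023,0.02,0.007,0.005,1]
    - [0.023,0.02,0.009,0.005,1]
    - [0.023,0.02,0.009,0.005,1]
    - [0.023,0.02,0.009,0.005,1]
    - [0.023,0.02,0.009,0.005,1]
    - [0.023,0.02,0.009,0.005,1]

```text
t: 3.8
tool_pos: [0.5717, 0.2571, 0.2676]
tool_rot: [2.059, 2.353, 0.012]
contact_force: [0.9, -1.0, 0.7]
opening: 0.0856
```

```bash
python3 - <<'E'
from plan import *
plan([.569,.245,.25],np.radians(7.5),5)
print(ctrl.get_obs()['q'])
s=ctrl.get_image('scene');save(s,'s1.png')
E
```

```text
t 3.8 pos [0.5717 0.2571 0.2676] yaw_y 7.62 open 0.0856 F [ 0.87 -0.99  0.72] tilt [ 0.016 -0.004 -1.   ]
[-0.002, -0.001, 0.004, 0.0]
[-0.002, -0.001, 0.004, 0.0]
[-0.002, -0.001, 0.004, 0.0]
[-0.002, -0.001, 0.004, 0.0]
[-0.002, -0.001, 0.004, 0.0]
[ 0.30848333  0.01381676  1.52972555 -0.00892514  1.58372313  0.17527423]
```

View pics/s1.png

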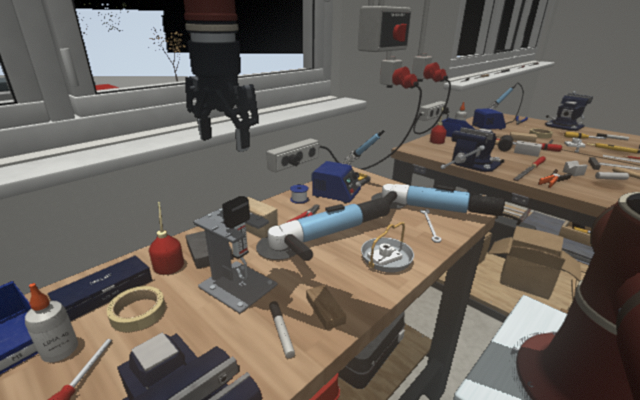

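>>> apply_moves:
  deltas:
    - [-0.004,-0.001,0.001,0,1]
    - [-0.003,-0.001,0.004,0,1]
    - [-0.003,-0.001,0.004,0,1]
    - [-0.002,0,0.005,0,1]
    - [0,0,0.005,0,1]
    - [0,0,0.005,0,1]
    - [0,0,0.005,0,1]
    - [0,0,0,0,1]

```text
t: 4.85
tool_pos: [0.5704, 0.2443, 0.2348]
tool_rot: [2.06, 2.354, 0.011]
contact_force: [0.2, -0.8, 0.5]
opening: 0.0852
```

```bash
python3 - <<'E'
from plan import *
plan([.569,.245,.176],np.radians(7.5),7)
s=ctrl.get_image('scene');save(s,'s2.png')
E
```

```text
t 4.85 pos [0.5704 0.2443 0.2348] yaw_y 7.64 open 0.0852 F [ 0.18 -0.81  0.5 ] tilt [ 0.015 -0.003 -1.   ]
[0.0, -0.0, 0.008, 0.0]
[0.0, -0.0, 0.008, 0.0]
[0.0, -0.0, 0.008, 0.0]
[0.0, -0.0, 0.008, 0.0]
[0.0, -0.0, 0.008, 0.0]
[0.0, -0.0, 0.008, 0.0]
[0.0, -0.0, 0.008, 0.0]
```

View pics/s2.png

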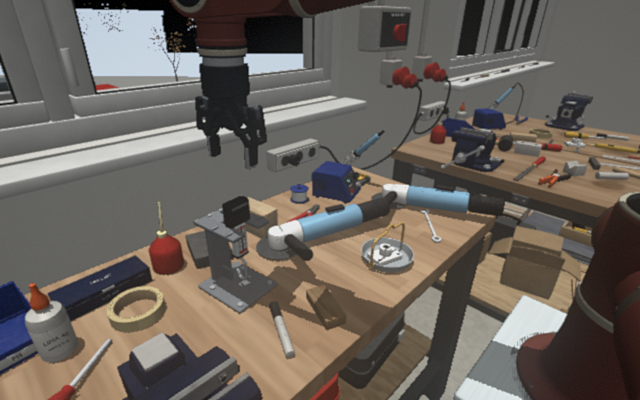

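```bash
python3 - <<'E'
from plan import *
s=ctrl.get_image('scene')
o,p,r=pose()
for z in (.162,.187,.212): print(z,proj(s,[.569,.245,z]))
for sg in(-1,1):
  for b in (0,.013,.05): print(sg,b,proj(s,p+r[:,1]*sg*.05-r[:,2]*b))
sz=s['range_z']
for u,v in [(213,150),(213,148),(250,160),(250,157),(236,205)]: print(u,v,w(s,u,v,sz[v,u]))
E
```

```text
0.162 [238.38952898 223.83179449]
0.187 [237.24862961 212.2485863 ]
0.212 [236.0692648 200.2748501]
-1 0 [254.31084169 196.01923599]
-1 0.013 [253.87070175 189.27210609]
-1 0.05 [252.57048984 169.34049393]
1 0 [216.47056545 181.10456608]
1 0.013 [215.7299455  174.75009355]
1 0.05 [213.54846488 156.03312736]
213 150 [0.61325397 0.25437905 0.30000089]
213 148 [0.61274216 0.25418796 0.30380506]
250 160 [0.5168423  0.24420224 0.30386193]
250 157 [0.51726764 0.24346195 0.30874002]
236 205 [0.55848803 0.25274041 0.20889054]
```

```bash
python3 - <<'E'
from plan import *
s=ctrl.get_image('scene');t=ctrl.get_image('top')
o,p,r=pose();print(p,o['q'],o['opening'])
a=cv2.resize(s['img'][100:240,170:310,::-1],None,fx=3,fy=3);b=cv2.resize(t['img'][130:270,140:280,::-1],None,fx=3,fy=3)
cv2.imwrite('pics/c2.png',np.vstack([np.hstack([a])])) ;cv2.imwrite('pics/c2t.png',np.hstack([a,b])[:, :800])
E
```

```text
[0.5708691  0.24447161 0.23591021] [ 0.28864129  0.0112098   1.58424152 -0.00736794  1.5313309   0.15562245] 0.0854634723910165
```

View pics/c2t.png

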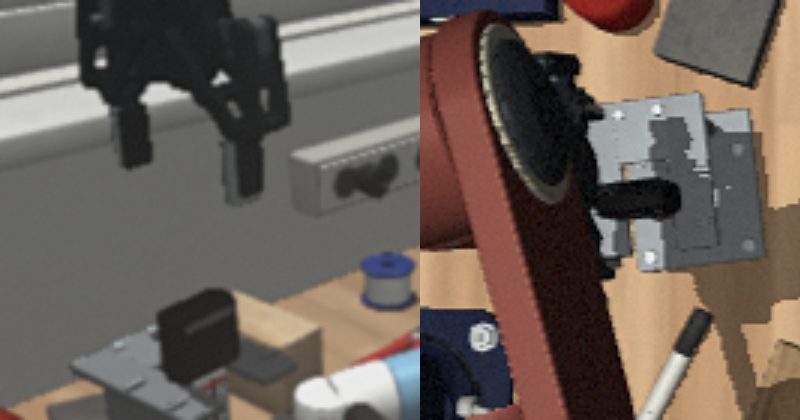

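```bash
python3 - <<'E'
from plan import *
s=ctrl.get_image('scene')
o,p,r=pose()
K,e,Rm=cam(s);z=s['range_z'];vv,uu=np.mgrid[0:400,0:640]
W=e+(np.stack([(uu-K[0,2])/K[0,0],(vv-K[1,2])/K[1,1],np.ones_like(z)],-1)*z[...,None])@Rm.T
m=(abs(W[...,0]-.57)<.08)&(abs(W[...,1]-.245)<.05)&(W[...,2]>.225)&(W[...,2]<.36)&(z>0)
P=W[m]
for lo in np.arange(.22,.36,.01):
    q=P[(P[:,2]>=lo)&(P[:,2]<lo+.01)]
    if len(q): print(round(lo,2),len(q),q.min(0).round(3),q.max(0).round(3), 'near',q[q[:,0]<.57].mean(0).round(3) if (q[:,0]<.57).any() else '', 'far',q[q[:,0]>.57].mean(0).round(3) if (q[:,0]>.57).any() else '')
print(p)
E
```

```text
0.28 10 [0.519 0.234 0.289] [0.614 0.251 0.29 ] near [0.522 0.24  0.289] far [0.614 0.251 0.29 ]
0.29 118 [0.513 0.227 0.29 ] [0.618 0.262 0.3  ] near [0.52  0.242 0.295] far [0.613 0.251 0.295]
0.3 149 [0.513 0.23  0.3  ] [0.627 0.262 0.31 ] near [0.518 0.242 0.305] far [0.614 0.253 0.305]
0.31 155 [0.512 0.23  0.31 ] [0.624 0.262 0.32 ] near [0.518 0.242 0.315] far [0.613 0.252 0.315]
0.32 136 [0.51 0.23 0.32] [0.625 0.263 0.33 ] near [0.517 0.243 0.324] far [0.614 0.253 0.325]
0.33 216 [0.495 0.222 0.33 ] [0.639 0.268 0.34 ] near [0.509 0.244 0.336] far [0.618 0.255 0.336]
0.34 311 [0.494 0.223 0.34 ] [0.642 0.267 0.35 ] near [0.513 0.242 0.345] far [0.618 0.26  0.345]
0.35 389 [0.495 0.223 0.35 ] [0.641 0.268 0.36 ] near [0.527 0.245 0.355] far [0.604 0.26  0.355]
[0.57089388 0.24447887 0.23598031]
```

Depth puts the open fingertips at z ≈ 0.289, while the reported TCP is 0.236. Allowing for the 13 mm setback of open pads, that is still about 40 mm off. I'll go down in stages and check by eye.

>>> apply_moves:
  deltas:
    - [0,0,0.008,0,1]
    - [0,0,0.008,0,1]
    - [0,0,0.008,0,1]
    - [0,0,0.008,0,1]
    - [0,0,0.007,0,1]
    - [0,0,0.004,0,1]
    - [0,0,0,0,1]
    - [0,0,0,0,1]

```text
t: 6.1
tool_pos: [0.5713, 0.2443, 0.1893]
tool_rot: [2.06, 2.354, 0.012]
contact_force: [0.0, -0.8, 0.4]
opening: 0.0857
```

```bash
cat > tips.py <<'E'
from plan import *
def tips(s,c):
    K,e,Rm=cam(s);z=s['range_z'];vv,uu=np.mgrid[0:400,0:640]
    W=e+(np.stack([(uu-K[0,2])/K[0,0],(vv-K[1,2])/K[1,1],np.ones_like(z)],-1)*z[...,None])@Rm.T
    return W,z,uu,vv
E
python3 - <<'E'
from tips import *
s=ctrl.get_image('scene')
o,p,r=pose();print(o['t'],p,r[:,2],o['contact_force'])
W,z,uu,vv=tips(s,None)
for nm,lo,hi in (('near',.495,.54),('far',.597,.63)):
    m=(W[...,0]>lo)&(W[...,0]<hi)&(abs(W[...,1]-.245)<.03)&(W[...,2]>.18)&(W[...,2]<.34)&(z>0)
    P=W[m]; print(nm,np.percentile(P[:,2],[0,2,5,10]).round(3)); q=P[P[:,2]<P[:,2].min()+.03]; print(q.min(0).round(3),q.max(0).round(3),q.mean(0).round(3))
cv2.imwrite('pics/c3.png',cv2.resize(s['img'][100:240,170:310,::-1],None,fx=4,fy=4))
E
```

```text
6.15 [0.57136899 0.24430646 0.18934107] [ 0.01550548 -0.00310882 -0.99987495] [ 0.60353528 -0.03116487 -0.40907354]
near [0.241 0.246 0.253 0.261]
[0.513 0.229 0.241] [0.529 0.25  0.271] [0.519 0.242 0.258]
far [0.243 0.246 0.249 0.254]
[0.61  0.239 0.243] [0.626 0.262 0.273] [0.614 0.252 0.259]
```

View pics/c3.png

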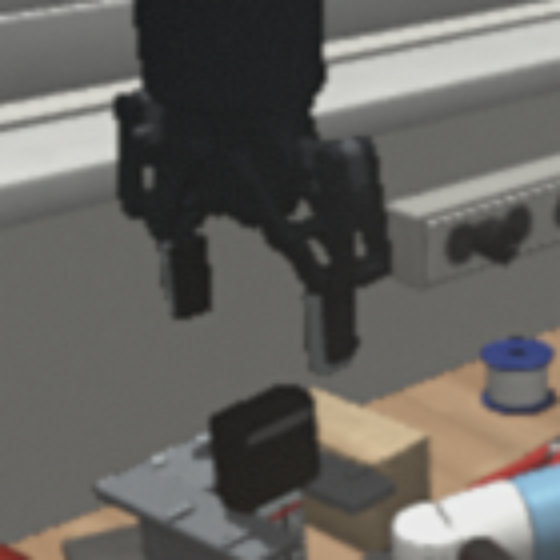

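>>> apply_moves:
  deltas:
    - [0,0,0.008,0,1]
    - [0,0,0.008,0,1]
    - [0,0,0.008,0,1]
    - [0,0,0.008,0,1]
    - [0,0,0.008,0,1]
    - [0,0,0.008,0,1]
    - [0,0,0.004,0,1]
    - [0,0,0,0,1]

```text
t: 7.15
tool_pos: [0.572, 0.2441, 0.1332]
tool_rot: [2.06, 2.354, 0.011]
contact_force: [0.3, 0.3, 0.4]
opening: 0.0855
```

```bash

python3 - <<'E'
from tips import *
s=ctrl.get_image('scene')
o,p,r=pose();print(o['t'],p,r[:,2],o['contact_force'])
W,z,uu,vv=tips(s,None)
for nm,lo,hi in (('near',.495,.54),('far',.597,.63)):
    m=(W[...,0]>lo)&(W[...,0]<hi)&(abs(W[...,1]-.245)<.03)&(W[...,2]>.172)&(W[...,2]<.34)&(z>0)
    P=W[m]; print(nm,np.percentile(P[:,2],[0,2,5,10]).round(3)); q=P[P[:,2]<P[:,2].min()+.03]; print(q.min(0).round(3),q.max(0).round(3),q.mean(0).round(3))
cv2.imwrite('pics/c4.png',cv2.resize(s['img'][100:240,170:310,::-1],None,fx=4,fy=4))
E
```

```text
7.2 [0.57211723 0.24410909 0.13345602] [ 0.01521245 -0.00314001 -0.99987935] [ 0.67540977  0.44796095 -1.12573614]
near [0.185 0.195 0.204 0.216]
[0.514 0.23  0.185] [0.529 0.25  0.215] [0.52  0.242 0.203]
far [0.188 0.191 0.194 0.199]
[0.61  0.239 0.188] [0.626 0.262 0.217] [0.615 0.252 0.203]
```

View pics/c4.png

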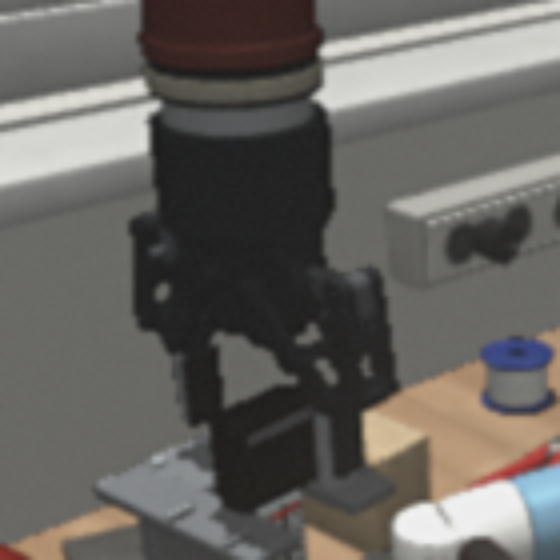

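>>> apply_moves:
  deltas:
    - [0,0,0,0,-0.2]
    - [0,0,0,0,-0.5]
    - [0,0,0,0,-1]
    - [0,0,0,0,-1]
    - [0,0,0,0,-1]
    - [0,0,0,0,-1]
    - [0,0,0,0,-1]
    - [0,0,0,0,-1]
  grip_force: 60

```text
t: 8.2
tool_pos: [0.5728, 0.2444, 0.1349]
tool_rot: [2.059, 2.353, 0.015]
contact_force: [0.3, 0.6, 0.6]
opening: 0.0232
```

```bash

python3 - <<'E'
from tips import *
s=ctrl.get_image('scene')
o,p,r=pose();print(o['t'],p,r[:,2],o['contact_force'],o['opening'])
cv2.imwrite('pics/c5.png',cv2.resize(s['img'][100:240,170:310,::-1],None,fx=4,fy=4))
E
```

```text
8.25 [0.57281221 0.24433682 0.13494212] [ 0.017284   -0.00255013 -0.99984737] [0.18977402 0.99321578 0.55566233] 0.02339465842547378
```

View pics/c5.png

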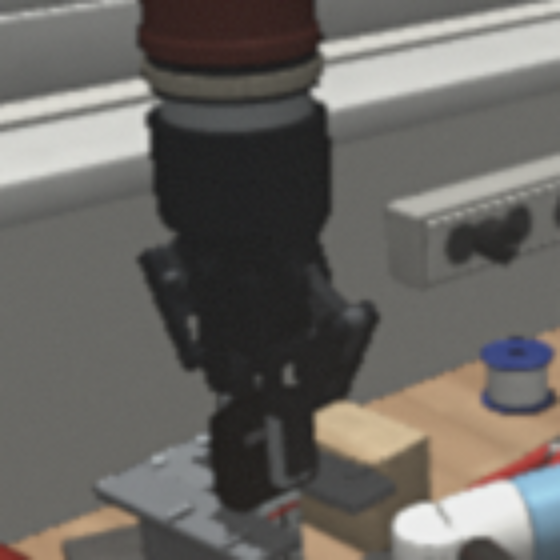

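>>> apply_moves:
  deltas:
    - [0,0,-0.003,0,-1]
    - [0,0,-0.004,0,-1]
    - [0,0,-0.004,0,-1]
    - [0,0,-0.003,0,-1]
    - [0,0,0,0,-1]
    - [0,0,0,0,-1]
    - [0,0,0,0,-1]
    - [0,0,0,0,-1]

```text
t: 9.25
tool_pos: [0.5717, 0.2441, 0.1483]
tool_rot: [2.06, 2.354, 0.012]
contact_force: [-1.2, -0.2, -2.0]
opening: 0.0234
```

```bash

python3 - <<'E'
from tips import *
s=ctrl.get_image('scene')
o,p,r=pose();print(o['t'],p,r[:,2],o['contact_force'],o['opening'])
cv2.imwrite('pics/c6.png',cv2.resize(s['img'][130:270,170:310,::-1],None,fx=4,fy=4))
print(ctrl.spot_point(s,'balance_grip'),proj(s,[.569,.245,.187]),proj(s,[.569,.245,.202]))
E
```

```text
9.3 [0.57169507 0.2441149  0.14825931] [ 0.01499751 -0.00324209 -0.99988227] [-0.11666814  0.78491153 -2.30602699] 0.023899120106037872
[{'uv': [232.9, 208.4], 'confidence': 0.74}] [237.24862961 212.2485863 ] [236.54575024 205.11246348]
```

View pics/c6.png

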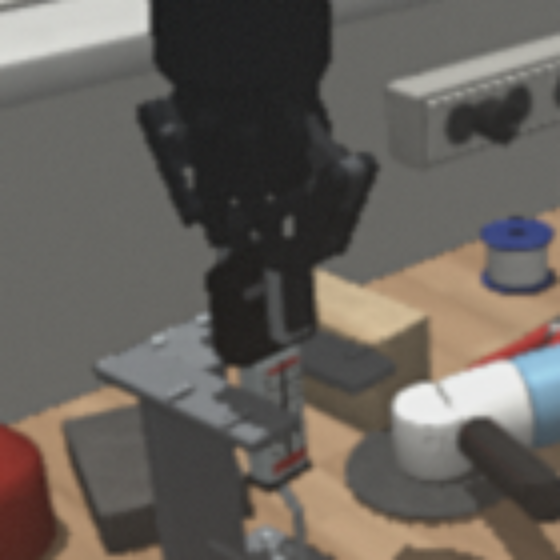

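>>> apply_moves:
  deltas:
    - [0,-0.008,0,0,-1]
    - [0,-0.012,0,0,-1]
    - [0,-0.015,0,0,-1]
    - [0,-0.018,0,0,-1]
    - [0,-0.018,0,0,-1]
    - [0,-0.018,-0.005,0,-1]
    - [0,-0.015,-0.01,0,-1]
    - [0,-0.01,-0.01,0,-1]

```text
t: 10.35
tool_pos: [0.4481, 0.2275, 0.1705]
tool_rot: [2.06, 2.357, 0.007]
contact_force: [-0.1, 0.6, -1.7]
opening: 0.0231
```

```bash

python3 - <<'E'
from tips import *
s=ctrl.get_image('scene');t=ctrl.get_image('top')
o,p,r=pose();print(o['t'],p,r[:,2],o['contact_force'],o['opening'],np.degrees(np.arctan2(r[1,1],r[0,1])))
cv2.imwrite('pics/c7.png',cv2.resize(s['img'][90:330,150:450,::-1],None,fx=2.5,fy=2.5))
for n in ('balance_grip','hook_seat','balance'):
  a=ctrl.spot_point(s,n);b=ctrl.spot_point(t,n);print(n,a[:2],b[:2])
  if a and b: print(tri(s,a[0]['uv'],t,b[0]['uv']))
save(t,'t7.png')
E
```

```text
10.45 [0.44933403 0.22798271 0.17192058] [ 0.01422664 -0.00305799 -0.99989412] [-0.133308   -0.35924583 -1.45563494] 0.02337768123911861 7.696081263142099
balance_grip [{'uv': [283.8, 211.5], 'confidence': 0.68}] []
hook_seat [{'uv': [290.8, 284.9], 'confidence': 0.71}] [{'uv': [226.5, 252.3], 'confidence': 0.48}]
(array([0.43958934, 0.23539675, 0.08597253]), np.float64(0.007501937152182845))
balance [{'uv': [286.2, 229.3], 'confidence': 0.75}, {'uv': [385.2, 256.6], 'confidence': 0.58}] []
```

View pics/c7.png

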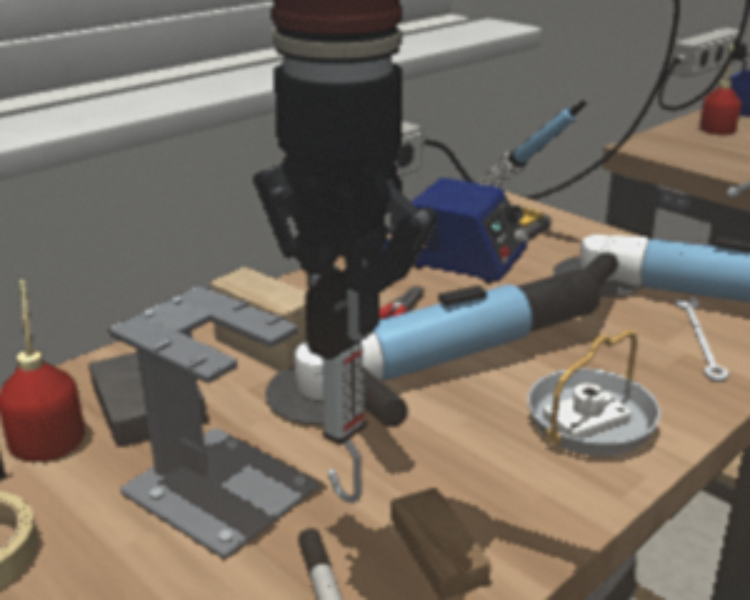

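View pics/t7.png

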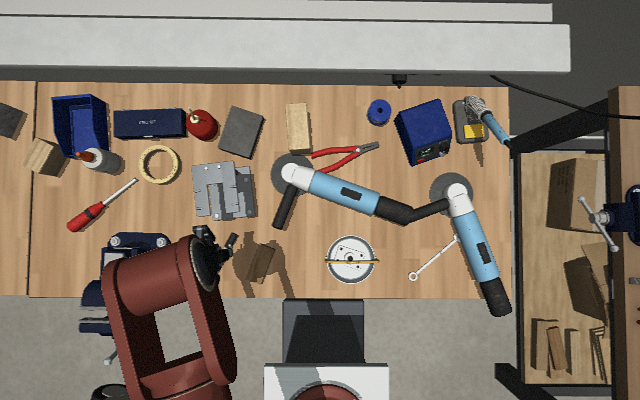

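```bash
python3 - <<'E'
from plan import *
plan([.374,-.059,.178],np.radians(0.4),14)
E
```

```text
t 10.75 pos [0.4497 0.2276 0.1698] yaw_y 7.65 open 0.0232 F [ 0.07 -0.17 -1.94] tilt [ 0.011 -0.004 -1.   ]
[-0.02, -0.008, -0.001, 0.009]
[-0.02, -0.008, -0.001, 0.009]
[-0.02, -0.008, -0.001, 0.009]
[-0.02, -0.008, -0.001, 0.009]
[-0.02, -0.007, -0.001, 0.009]
[-0.02, -0.007, -0.001, 0.009]
[-0.02, -0.007, -0.001, 0.009]
[-0.02, -0.007, -0.001, 0.009]
[-0.02, -0.007, -0.001, 0.009]
[-0.02, -0.006, -0.001, 0.009]
[-0.02, -0.006, -0.001, 0.009]
[-0.02, -0.006, -0.001, 0.009]
[-0.02, -0.006, -0.001, 0.009]
[-0.02, -0.006, -0.001, 0.009]
```

>>> apply_moves:
  deltas:
    - [-0.01,-0.008,-0.002,0.009,-1]
    - [-0.02,-0.008,-0.002,0.009,-1]
    - [-0.02,-0.008,-0.001,0.009,-1]
    - [-0.02,-0.008,-0.001,0.009,-1]
    - [-0.02,-0.007,-0.001,0.009,-1]
    - [-0.02,-0.007,-0.001,0.009,-1]
    - [-0.02,-0.007,-0.001,0.009,-1]
    - [-0.015,-0.007,-0.001,0.009,-1]

```text
t: 11.75
tool_pos: [0.4003, 0.0694, 0.1788]
tool_rot: [2.151, 2.277, -0.002]
contact_force: [0.6, -0.5, -0.9]
opening: 0.0236
```

```bash
python3 - <<'E'
from plan import *
plan([.374,-.059,.178],np.radians(0.4),7)
E
```

```text
t 11.75 pos [0.4003 0.0694 0.1788] yaw_y 3.25 open 0.0236 F [ 0.64 -0.52 -0.91] tilt [ 0.006 -0.008 -1.   ]
[-0.018, -0.005, 0.0, 0.007]
[-0.018, -0.005, 0.0, 0.007]
[-0.018, -0.005, 0.0, 0.007]
[-0.018, -0.004, 0.0, 0.007]
[-0.018, -0.004, 0.0, 0.007]
[-0.018, -0.004, 0.0, 0.007]
[-0.018, -0.004, 0.0, 0.007]
```

>>> apply_moves:
  deltas:
    - [-0.018,-0.004,0,0.007,-1]
    - [-0.018,-0.004,0,0.007,-1]
    - [-0.018,-0.004,0,0.007,-1]
    - [-0.018,-0.003,0,0.007,-1]
    - [-0.016,-0.003,0,0.006,-1]
    - [-0.012,-0.002,0,0.006,-1]
    - [-0.006,-0.001,0,0.005,-1]
    - [0,0,0,0,-1]

```text
t: 12.75
tool_pos: [0.3791, -0.0441, 0.1788]
tool_rot: [2.211, 2.218, -0.004]
contact_force: [0.0, -0.0, -2.2]
opening: 0.0236
```

```bash
python3 - <<'E'
from tips import *
s=ctrl.get_image('scene');t=ctrl.get_image('top')
plan([.374,-.059,.168],np.radians(0.4),7)
cv2.imwrite('pics/c8.png',cv2.resize(s['img'][130:290,290:490,::-1],None,fx=4,fy=3.7))
for n in ('balance_grip','hook_seat','bow_top'):
  a=ctrl.spot_point(s,n);b=ctrl.spot_point(t,n);print(n,a[:2],b[:2])
save(t,'t8.png')
W,z,uu,vv=tips(s,0)
np.save('W.npy',W)
o,p,r=pose();print(proj(s,p+[-.004,.001,-.098]))
E
```

```text
t 12.85 pos [ 0.3792 -0.0437  0.1788] yaw_y 0.25 open 0.0235 F [-0.68  0.33 -1.24] tilt [ 0.005 -0.009 -1.   ]
[-0.002, -0.001, 0.002, -0.0]
[-0.002, -0.001, 0.002, -0.0]
[-0.002, -0.001, 0.002, -0.0]
[-0.002, -0.001, 0.002, -0.0]
[-0.002, -0.001, 0.002, -0.0]
[-0.002, -0.001, 0.002, -0.0]
[-0.002, -0.001, 0.002, -0.0]
balance_grip [{'uv': [410.4, 173.2], 'confidence': 0.71}, {'uv': [394.0, 225.8], 'confidence': 0.65}] [{'uv': [352.5, 291.6], 'confidence': 0.49}]
hook_seat [] []
bow_top [{'uv': [391.9, 224.4], 'confidence': 0.9}] [{'uv': [350.5, 261.9], 'confidence': 0.67}]
[403.92944141 241.20478802]
```

View pics/c8.png

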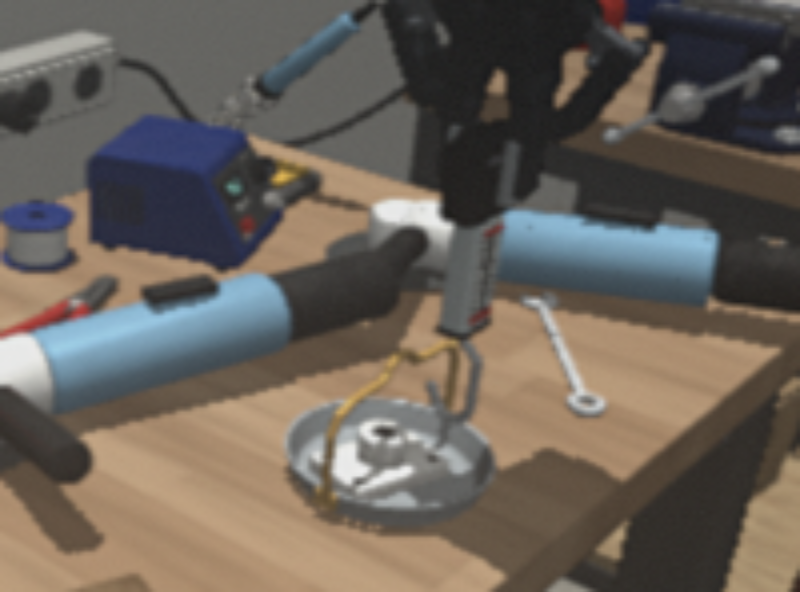

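View pics/t8.png

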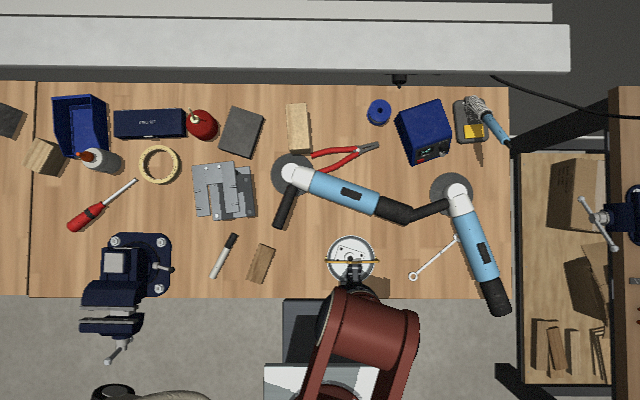

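```bash
python3 - <<'E'
from h import *
W=np.load('W.npy')
def show(name,u0,u1,v0,v1,f):
    P=W[v0:v1,u0:u1].reshape(-1,3); P=P[f(P)]
    print(name,len(P),P.min(0).round(4),P.max(0).round(4),P.mean(0).round(4)); return P
near=lambda P:(abs(P[:,0]-.375)<.045)&(abs(P[:,1]+.045)<.04)&(P[:,0]<.415)
P=show('hook',390,415,221,246,lambda P:near(P)&(P[:,2]<.118)&(P[:,2]>.04))
for q in P[np.argsort(P[:,2])][::4]: print(q.round(4))
P=show('housing',398,418,185,222,lambda P:near(P)&(P[:,2]>.118)&(P[:,2]<.19))
for lo in np.arange(.115,.19,.01):
    q=P[(P[:,2]>=lo)&(P[:,2]<lo+.01)]
    if len(q): print(round(lo,3),len(q),q.min(0).round(3),q.max(0).round(3))
E
```

```text
hook 82 [ 0.3651 -0.044   0.0753] [ 0.3962 -0.0363  0.1175] [ 0.3762 -0.0402  0.0923]
[ 0.3801 -0.0397  0.0753]
[ 0.3851 -0.039   0.0785]
[ 0.3742 -0.0375  0.0791]
[ 0.3864 -0.0408  0.0797]
[ 0.3844 -0.0414  0.0803]
[ 0.371  -0.0398  0.0821]
[ 0.3668 -0.0406  0.0836]
[ 0.3673 -0.0371  0.085 ]
[ 0.3877 -0.0414  0.0865]
[ 0.3673 -0.0403  0.0886]
[ 0.3929 -0.0408  0.0897]
[ 0.3677 -0.0403  0.091 ]
[ 0.371  -0.0416  0.0915]
[ 0.3679 -0.0401  0.0935]
[ 0.3665 -0.0413  0.0961]
[ 0.3671 -0.0411  0.101 ]
[ 0.3686 -0.0389  0.1038]
[ 0.3654 -0.0409  0.1068]
[ 0.3688 -0.0374  0.1117]
[ 0.3666 -0.0413  0.1135]
[ 0.3664 -0.0403  0.1165]
housing 293 [ 0.37   -0.0551  0.1357] [ 0.3891 -0.0262  0.1899] [ 0.3753 -0.0339  0.1633]
0.135 47 [ 0.37  -0.055  0.136] [ 0.389 -0.026  0.145]
0.145 57 [ 0.37  -0.053  0.145] [ 0.386 -0.026  0.155]
0.155 51 [ 0.37  -0.055  0.155] [ 0.386 -0.027  0.165]
0.165 55 [ 0.37  -0.052  0.165] [ 0.387 -0.027  0.175]
0.175 55 [ 0.37  -0.055  0.175] [ 0.386 -0.027  0.185]
0.185 28 [ 0.37  -0.05   0.185] [ 0.386 -0.026  0.19 ]
```

```bash
python3 - <<'E'
from plan import *
s=ctrl.get_image('scene');t=ctrl.get_image('top')
a=ctrl.spot_point(s,'bow_top');b=ctrl.spot_point(t,'bow_top');print(a[:1],b[:1],tri(s,a[0]['uv'],t,b[0]['uv']),atz(s,*a[0]['uv'],.092),atz(t,*b[0]['uv'],.092), atz(t,350.4,263.5,.092))
print(proj(t,[.4225,-.058,.092]),proj(s,[.4225,-.058,.092]))
W=(lambda p:None)
plan([.3755,-.0605,.159],np.radians(0.4),6)
E
```

```text
[{'uv': [391.6, 227.6], 'confidence': 0.61}] [{'uv': [348.7, 261.1], 'confidence': 0.82}] (array([ 0.41991936, -0.05178021,  0.09231994]), np.float64(0.009059855861814185)) [ 0.41701406 -0.05568798  0.092     ] [ 0.4236455  -0.04921004  0.092     ] [ 0.41807236 -0.05321835  0.092     ]
[352.44238189 261.60894837] [390.12661852 226.34838729]
t 13.35 pos [ 0.3792 -0.0438  0.1788] yaw_y 0.26 open 0.0233 F [ 0.74 -0.43 -2.1 ] tilt [ 0.005 -0.009 -1.   ]
[-0.003, -0.001, 0.003, -0.0]
[-0.003, -0.001, 0.003, -0.0]
[-0.003, -0.001, 0.003, -0.0]
[-0.003, -0.001, 0.003, -0.0]
[-0.003, -0.001, 0.003, -0.0]
[-0.003, -0.001, 0.003, -0.0]
```

>>> apply_moves:
  deltas:
    - [-0.002,-0.001,0.002,0,-1]
    - [-0.003,-0.001,0.003,0,-1]
    - [-0.003,-0.001,0.003,0,-1]
    - [-0.003,-0.001,0.004,0,-1]
    - [-0.003,0,0.004,0,-1]
    - [-0.002,0,0.003,0,-1]
    - [-0.001,0,0.001,0,-1]
    - [0,0,0,0,-1]

```text
t: 14.35
tool_pos: [0.3748, -0.0623, 0.1571]
tool_rot: [2.211, 2.219, -0.005]
contact_force: [-0.6, -0.2, -1.3]
opening: 0.0235
```

```bash
cat > look.py <<'E'
import sys
from tips import *
def main(n):
    s=ctrl.get_image('scene')
    o,p,r=pose();print(o['t'],'pos',p.round(4),'z',r[:,2].round(3),'F',np.round(o['contact_force'],2),'open',round(o['opening'],4),'yaw',round(float(np.degrees(np.arctan2(r[1,1],r[0,1]))),2))
    cv2.imwrite('pics/'+n,cv2.resize(s['img'][150:270,340:470,::-1],None,fx=5,fy=5,interpolation=cv2.INTER_CUBIC))
    W,z,uu,vv=tips(s,0)
    roi=(uu>360)&(uu<440)&(vv>150)&(vv<270)&(z>0)
    P=W[roi];I=s['img'][roi].astype(int)
    # housing bottom: points within 20mm of tcp xy
    q=P[(abs(P[:,0]-p[0])<.025)&(abs(P[:,1]-p[1])<.03)&(P[:,2]<p[2]+.02)&(P[:,2]>.04)]
    zz=p[2]-.02
    h=q[(q[:,2]>zz)]
    if len(h): print('housing x',h[:,0].min().round(4),h[:,0].max().round(4),'y',h[:,1].min().round(4),h[:,1].max().round(4))
    print('min z in column',q[:,2].min().round(4) if len(q) else None)
    # bow points: yellow
    g=(I[:,0]-I[:,2]>50)&(P[:,2]>.05)&(P[:,2]<.2)&(abs(P[:,0]-.42)<.03)&(abs(P[:,1]+.058)<.08)
    B=P[g]
    if len(B): 
        print('bow',len(B),'x',np.median(B[:,0]).round(4),'y',B[:,1].min().round(4),B[:,1].max().round(4),'z max',B[:,2].max().round(4))
main(sys.argv[1])
E
python3 look.py c9.png
```

```text
14.4 pos [ 0.3749 -0.0623  0.1572] z [ 0.004 -0.009 -1.   ] F [-0.15 -0.26 -2.03] open 0.0233 yaw 0.23
housing x 0.366 0.3828 y -0.0715 -0.0431
min z in column 0.0527
bow 100 x 0.423 y -0.1173 0.0086 z max 0.0973
```

View pics/c9.png

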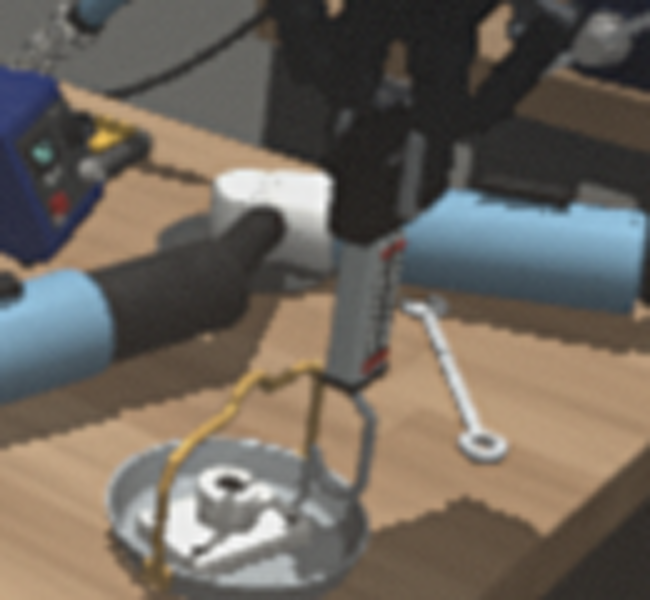

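>>> apply_moves:
  deltas:
    - [0,0.004,0,0,-1]
    - [0,0.006,0,0,-1]
    - [0,0.007,0,0,-1]
    - [0,0.007,0,0,-1]
    - [0,0.007,0,0,-1]
    - [0,0.007,0,0,-1]
    - [0,0.006,0,0,-1]
    - [0,0.002,0,0,-1]

```text
t: 15.4
tool_pos: [0.4248, -0.062, 0.1578]
tool_rot: [2.209, 2.22, -0.004]
contact_force: [0.0, -0.2, -2.0]
opening: 0.0231
```

```bash
python3 look.py c10.png
```

```text
15.45 pos [ 0.4249 -0.062   0.1578] z [ 0.005 -0.009 -1.   ] F [ 0.04 -0.42 -0.74] open 0.0235 yaw 0.27
housing x 0.4152 0.4325 y -0.0722 -0.0435
min z in column 0.0528
bow 80 x 0.4227 y -0.1236 0.0068 z max 0.1265
```

View pics/c10.png

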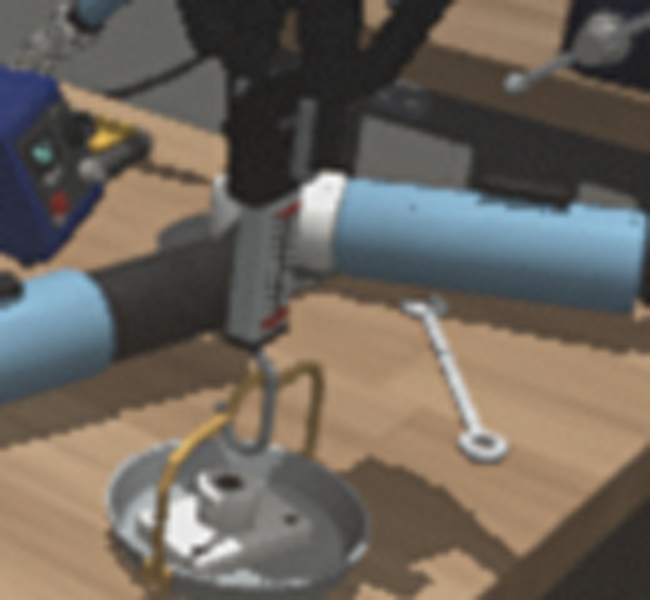

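>>> apply_moves:
  deltas:
    - [0,0,-0.003,0,-1]
    - [0,0,-0.004,0,-1]
    - [0,0,-0.004,0,-1]
    - [0,0,-0.004,0,-1]
    - [0,0,-0.004,0,-1]
    - [0,0,-0.004,0,-1]
    - [0,0,-0.003,0,-1]
    - [0,0,-0.001,0,-1]

```text
t: 16.45
tool_pos: [0.4246, -0.0618, 0.1873]
tool_rot: [2.209, 2.219, -0.004]
contact_force: [0.0, -0.2, -2.4]
opening: 0.0231
```

```bash
python3 look.py c11.png
```

```text
16.5 pos [ 0.4246 -0.0618  0.1873] z [ 0.006 -0.009 -1.   ] F [ 0.03  0.   -2.01] open 0.0234 yaw 0.25
housing x 0.415 0.4325 y -0.0706 -0.0433
min z in column 0.0802
bow 78 x 0.423 y -0.1166 0.0063 z max 0.1553
```

View pics/c11.png

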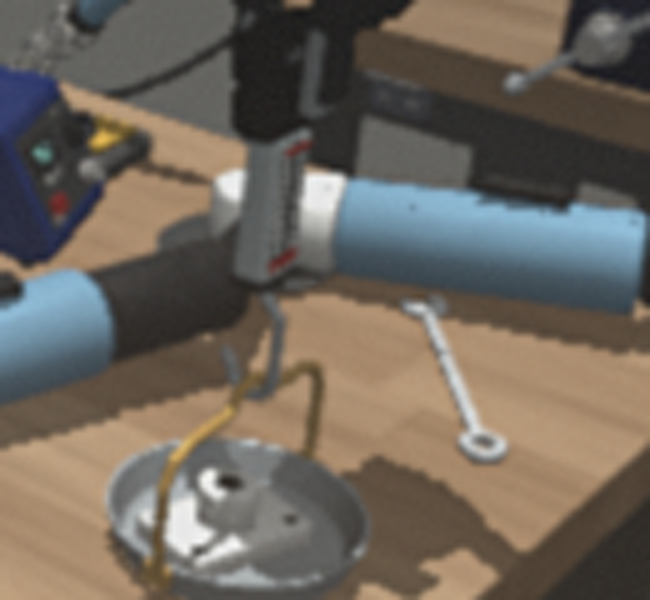

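The wire now sits inside the hook's mouth, with the tip on the far side at (228,355) in the crop and the back wire on the near side. Next I load it gently.

>>> apply_moves:
  deltas:
    - [0,0,-0.003,0,-1]
    - [0,0,-0.003,0,-1]
    - [0,0,-0.003,0,-1]
    - [0,0,-0.003,0,-1]
    - [0,0,-0.003,0,-1]
    - [0,0,-0.003,0,-1]
    - [0,0,-0.002,0,-1]
    - [0,0,-0.001,0,-1]

```text
t: 17.5
tool_pos: [0.4241, -0.0615, 0.2082]
tool_rot: [2.21, 2.22, -0.005]
contact_force: [1.2, -0.3, -4.7]
opening: 0.0232
```

```bash
python3 look.py c12.png
```

```text
17.55 pos [ 0.4241 -0.0615  0.2083] z [ 0.005 -0.009 -1.   ] F [-0.15 -0.23 -3.78] open 0.0231 yaw 0.25
housing x 0.4134 0.4318 y -0.072 -0.0431
min z in column 0.0791
bow 80 x 0.4227 y -0.1255 0.0068 z max 0.0962
```

View pics/c12.png

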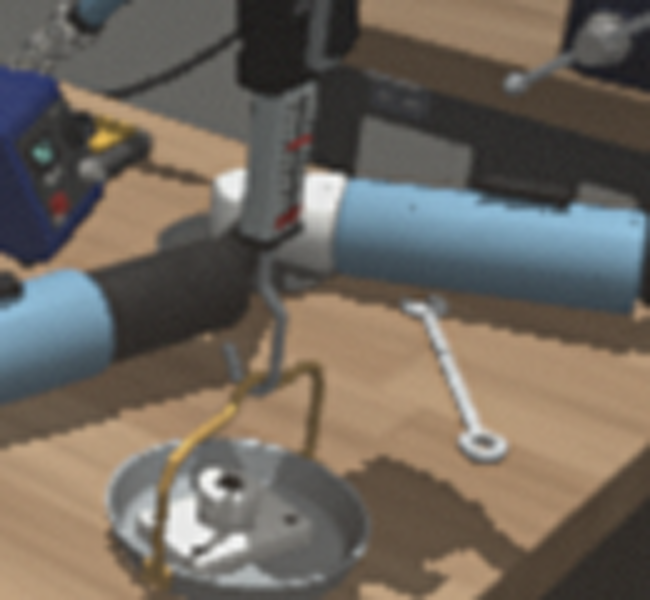

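>>> apply_moves:
  deltas:
    - [0,0,-0.002,0,-1]
    - [0,0,-0.003,0,-1]
    - [0,0,-0.003,0,-1]
    - [0,0,-0.003,0,-1]
    - [0,0,-0.003,0,-1]
    - [0,0,-0.003,0,-1]
    - [0,0,-0.003,0,-1]
    - [0,0,-0.003,0,-1]

```text
t: 18.55
tool_pos: [0.4226, -0.0608, 0.2308]
tool_rot: [2.213, 2.222, -0.008]
contact_force: [0.3, -0.3, -5.6]
opening: 0.0234
```

```bash
python3 look.py c13.png
```

```text
18.6 pos [ 0.4229 -0.0609  0.2314] z [ 0.001 -0.008 -1.   ] F [ 0.07  0.91 -5.13] open 0.0232 yaw 0.25
housing x 0.412 0.4312 y -0.0704 -0.0426
min z in column 0.04
bow 82 x 0.4206 y -0.1194 0.0063 z max 0.1005
```

View pics/c13.png

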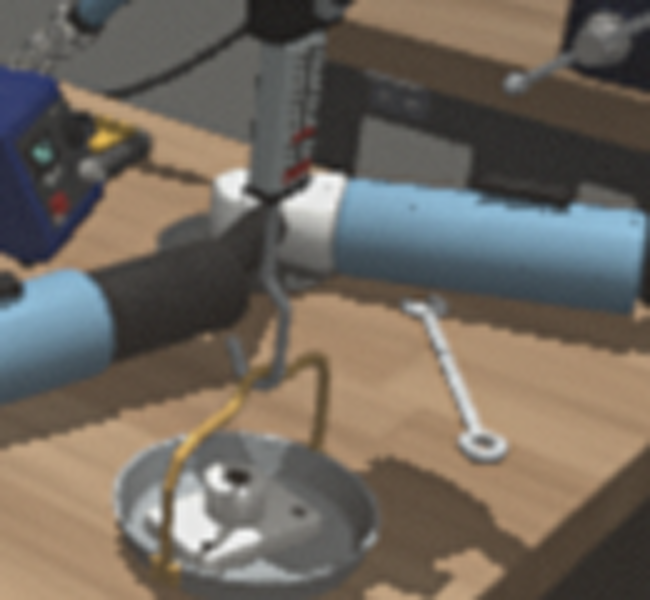

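>>> apply_moves:
  deltas:
    - [0,0,-0.003,0,-1]
    - [0,0,-0.003,0,-1]
    - [0,0,-0.003,0,-1]
    - [0,0,-0.003,0,-1]
    - [0,0,-0.003,0,-1]
    - [0,0,-0.003,0,-1]
    - [0,0,-0.003,0,-1]
    - [0,0,-0.003,0,-1]

```text
t: 19.6
tool_pos: [0.4227, -0.0607, 0.2569]
tool_rot: [2.212, 2.222, -0.008]
contact_force: [-0.4, -0.7, -5.5]
opening: 0.0231
```

```bash
python3 look.py c14.png
```

```text
19.65 pos [ 0.4229 -0.0607  0.2574] z [ 0.001 -0.008 -1.   ] F [ 0.21  0.56 -5.18] open 0.0235 yaw 0.26
housing x 0.4115 0.4304 y -0.0703 -0.0415
min z in column 0.04
bow 88 x 0.4205 y -0.1238 0.0073 z max 0.1262
```

View pics/c14.png

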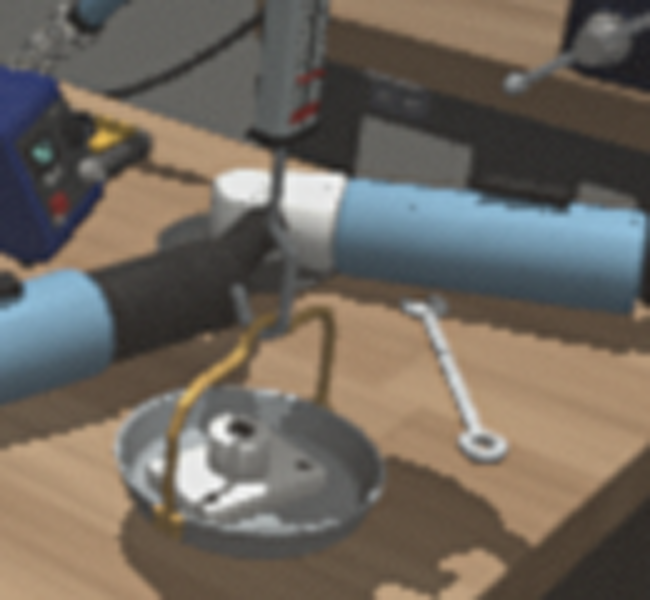

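>>> apply_moves:
  deltas:
    - [0,0,-0.003,0,-1]
    - [0,0,-0.003,0,-1]
    - [0,0,-0.002,0,-1]
    - [0,0,-0.001,0,-1]
    - [0,0,0,0,-1]
    - [0,0,0,0,-1]
    - [0,0,0,0,-1]
    - [0,0,0,0,-1]

```text
t: 20.65
tool_pos: [0.4228, -0.0606, 0.2668]
tool_rot: [2.212, 2.222, -0.007]
contact_force: [-0.0, -0.4, -5.5]
opening: 0.0233
```

>>> apply_moves:
  deltas:
    - [0,0,0,0,-1]
    - [0,0,0,0,-1]
    - [0,0,0,0,-1]
    - [0,0,0,0,-1]
    - [0,0,0,0,-1]
    - [0,0,0,0,-1]
    - [0,0,0,0,-1]
    - [0,0,0,0,-1]

```text
t: 21.65
tool_pos: [0.4228, -0.0606, 0.2667]
tool_rot: [2.212, 2.222, -0.007]
contact_force: [1.0, 1.2, -5.8]
opening: 0.0233
```

```bash
python3 look.py c15.png; python3 - <<'E'
from tips import *
for k in range(4):
    s=ctrl.get_image('scene');W,z,uu,vv=tips(s,0)
    I=s['img'].astype(int)
    g=(I[...,0]-I[...,2]>50)&(W[...,2]>.09)&(W[...,2]<.16)&(abs(W[...,0]-.42)<.03)&(abs(W[...,1]+.058)<.08)&(z>0)
    B=W[g];print('bow',len(B),B.mean(0).round(4),B[:,2].max().round(4))
    # pan rim plane / points under
    m=(abs(W[...,0]-.42)<.075)&(abs(W[...,1]+.058)<.075)&(W[...,2]>.025)&(W[...,2]<.09)&(z>0)
    P=W[m]; print('pan',len(P),P.min(0).round(4),P.max(0).round(4))
    print(ctrl.get_obs()['contact_force'],ctrl.get_obs()['t'])
t=ctrl.get_image('top')
cv2.imwrite('pics/t15.png',cv2.resize(t['img'][180:320,190:480,::-1],None,fx=2.7,fy=2.7))
for n in('pan','flange','bow_top','hook_seat'): print(n,ctrl.spot_point(s,n)[:1],ctrl.spot_point(t,n)[:1])
E
```

```text
21.7 pos [ 0.4227 -0.0606  0.2667] z [ 0.001 -0.008 -1.   ] F [-0.71  0.25 -5.7 ] open 0.023 yaw 0.25
housing x 0.4126 0.4313 y -0.0706 -0.0419
min z in column 0.044
bow 85 x 0.4204 y -0.1001 0.0097 z max 0.1362
bow 77 [ 0.4206 -0.0252  0.1211] 0.1362
pan 1436 [ 0.36   -0.1244  0.0412] [0.4825 0.0088 0.0897]
[-0.04208475 -0.49092261 -5.54517701] 21.75
bow 78 [ 0.4207 -0.0277  0.1214] 0.1369
pan 1438 [ 0.3602 -0.1249  0.0409] [0.4825 0.009  0.0893]
[ 0.25469634  0.60723878 -5.93818108] 21.8
bow 78 [ 0.4208 -0.0274  0.1215] 0.1366
pan 1433 [ 0.3603 -0.1246  0.0419] [0.4829 0.0082 0.0893]
[ 0.39128345 -0.75363625 -5.50233151] 21.85
bow 72 [ 0.4207 -0.0252  0.1213] 0.1366
pan 1436 [ 0.3599 -0.1247  0.042 ] [0.4837 0.009  0.0898]
[ 0.83937215 -0.62492793 -6.32877121] 21.9
pan [{'uv': [388.4, 243.5], 'confidence': 0.66}] [{'uv': [352.9, 260.6], 'confidence': 0.97}]
flange [{'uv': [384.0, 244.0], 'confidence': 0.78}] [{'uv': [351.0, 258.9], 'confidence': 0.5}]
bow_top [{'uv': [392.6, 212.5], 'confidence': 0.8}] [{'uv': [351.5, 268.0], 'confidence': 0.71}]
hook_seat [{'uv': [393.3, 210.9], 'confidence': 0.62}] [{'uv': [347.8, 260.0], 'confidence': 0.18}]
```

View pics/c15.png

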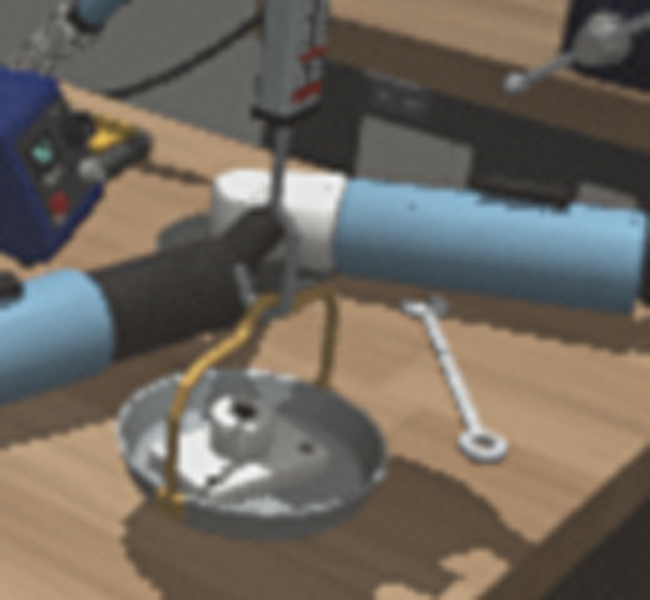

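View pics/t15.png

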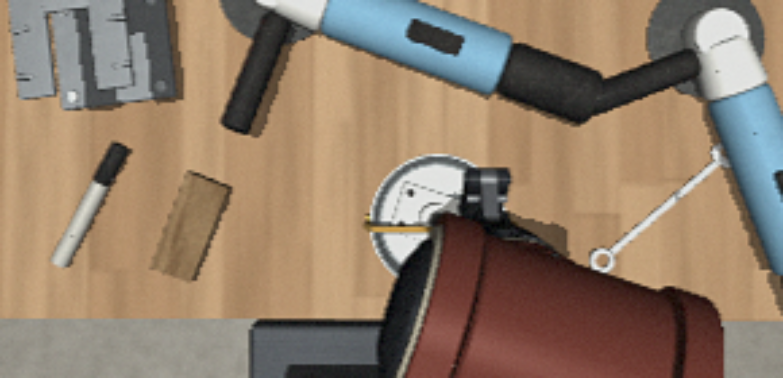

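```bash
python3 - <<'E'
from tips import *
np.set_printoptions(suppress=True,precision=4)
s=ctrl.get_image('scene');W,z,uu,vv=tips(s,0)
I=s['img'].astype(int)
g=(I[...,0]-I[...,2]>50)&(W[...,2]>.068)&(W[...,2]<.16)&(abs(W[...,0]-.42)<.03)&(abs(W[...,1]+.058)<.08)&(z>0)
B=W[g];A=np.c_[B[:,1],B[:,2],np.ones(len(B))]
print('bow x=a*y+b*z+c',np.linalg.lstsq(A,B[:,0],rcond=None)[0])
for lo in np.arange(-.13,.02,.01):
    q=B[(B[:,1]>=lo)&(B[:,1]<lo+.01)]
    if len(q): print(round(lo,2),len(q),q[:,2].max().round(4))
# rim ring: max z per azimuth at radius 58-68
c=np.array([.4215,-.058]);rr=np.hypot(W[...,0]-c[0],W[...,1]-c[1]);az=np.arctan2(W[...,1]-c[1],W[...,0]-c[0])
m=(rr>.056)&(rr<.069)&(W[...,2]>.045)&(W[...,2]<.075)&(z>0)&~g
pts=[]
for a in np.arange(-np.pi,np.pi,.2):
    k=m&(az>=a)&(az<a+.2)
    if k.sum()>3:
        P=W[k];j=np.argsort(P[:,2])[-3:];pts.append(P[j].mean(0))
pts=np.array(pts);print(len(pts));co=np.linalg.lstsq(np.c_[pts[:,:2],np.ones(len(pts))],pts[:,2],rcond=None)[0]
print('rim slope deg',np.degrees(co[:2]),'z at ctr',co[:2]@c+co[2], 'res',(pts[:,2]-np.c_[pts[:,:2],np.ones(len(pts))]@co).std())
# circle fit
from scipy.optimize import least_squares
f=least_squares(lambda x:np.hypot(pts[:,0]-x[0],pts[:,1]-x[1])-x[2],[*c,.064]).x;print('rim circle',f)
# flange boss top
m=(rr<.045)&(W[...,2]>.07)&(W[...,2]<.085)&(z>0)&~g
P=W[m];print('boss',len(P),P.mean(0),P.min(0),P.max(0))
E
```

```text
bow x=a*y+b*z+c [-0.0004  0.0454  0.4153]
-0.11 1 0.124
-0.1 3 0.1241
-0.09 1 0.1228
-0.06 4 0.1374
-0.05 15 0.1323
-0.04 7 0.125
-0.03 10 0.1234
-0.02 9 0.1233
-0.01 11 0.1216
-0.0 17 0.1178
32
rim slope deg [-0.9068 -0.6361] z at ctr 0.06458487042980726 res 0.002126250354735683
rim circle [ 0.4209 -0.0582  0.0605]
boss 92 [ 0.4232 -0.0525  0.0758] [ 0.4107 -0.0686  0.0706] [ 0.4393 -0.0411  0.0789]
```

Measurements of the hanging pan:
- **Level:** it is level within about 2°.
- **Height:** its underside is about 42 mm above the bench.
- **Stillness:** it does not move from frame to frame.
- **Flange:** it is near the pan's middle.

I'm handing it in.

```bash
python3 -c "
from station import ctrl
print(ctrl.finish_job())"
```

```text
the job is handed in; nothing more can be done
None
```

I took the balance out of its holder, hooked it under the middle of the bow, and lifted the pan slowly off the bench. I handed the job in at about 22 s, with the balance still held by its grip. No verdict was reported.

**Last checks, from the depth image and state:**

| Check | Result |
|---|---|
| Pan height above bench | about 41–42 mm |
| Pan tilt | about 1° from the rim fit; about 2.6° from the noisier bow fit (limit 7°) |
| Pan motion | bow and pan positions repeat within about 1 mm in consecutive pictures; the bow mean shifted about 2.5 mm along the bow |
| Tool tilt from vertical | about 0.5° |
| Pan load on the tool | about 3.7 N |
| Spring draw | about 30 mm, worked out from the load and the hook position, not read directly |
| Flange boss | about 6 mm from the pan's middle |
| Other things on the bench | marker, oak block and wrench looked unmoved in the last picture; pliers were outside the close-ups I checked |

**What disagreed:**
- **Fingertip height:** the depth image put the open fingertips about 53 mm above the reported tool position, where the description says 13 mm. I used the images for the grasp height.
- **Top camera:** its point estimates for the bow were up to about 9 mm off the scene camera's, so I relied on the scene camera.
- **Hook position:** the detectors found the hook seat only intermittently. I checked the seating by eye and from the wire depths instead.

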